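Load the ink rack in drawing order

TASK

Set the artist's three capped ink pots into the slanted pockets of the rack, one at a time and in order: first the tallest into the pocket marked with one stud, then the middle one into the pocket with two studs, last the shortest into the pocket with three. Each pot must sit cap up, all the way down in its pocket and let go before the next one is placed. Don't tip a pot over on its side at any time, and leave the pens, eraser and tin where they are.

Things in the scene. Friction and masses are not known exactly. Their poses are not given: they have to be found in the camera images.
- pot_tall: capped cylindrical ink pot, 48 mm diameter all the way up, 92 mm tall including its 24 mm black screw cap, dark ink in glass below (the three pots differ only in height: 92, 76, 60 mm), 0.1-0.25 kg; origin at the centre of its underside, z along the pot towards the cap. Starts standing on the table.
- pot_middle: capped cylindrical ink pot, 48 mm diameter all the way up, 76 mm tall including its 24 mm black screw cap, dark ink in glass below (the three pots differ only in height: 92, 76, 60 mm), 0.1-0.25 kg; origin at the centre of its underside, z along the pot towards the cap. Starts standing on the table.
- pot_short: capped cylindrical ink pot, 48 mm diameter all the way up, 60 mm tall including its 24 mm black screw cap, dark ink in glass below (the three pots differ only in height: 92, 76, 60 mm), 0.1-0.25 kg; origin at the centre of its underside, z along the pot towards the cap. Starts standing on the table.
- pocket1: square pocket of the white holder with one stud (round dark steel, 14 mm wide, 5 high) on its flat ledge, 60 mm in front of the pocket, on the robot's side. 54 x 54 mm inside, 26 deep, walls 5. Origin: centre of the pocket's inner floor, 44 mm above the table; z points out of the mouth, leaning 25 degrees from vertical to the front (the robot's side); y runs along the row
- pocket2: square pocket of the white holder with two studs (round dark steel, 14 mm wide, 5 high) on its flat ledge, 60 mm in front of the pocket, on the robot's side. 54 x 54 mm inside, 26 deep, walls 5. Origin: centre of the pocket's inner floor, 44 mm above the table; z points out of the mouth, leaning 25 degrees from vertical to the front (the robot's side); y runs along the row
- pocket3: square pocket of the white holder with three studs (round dark steel, 14 mm wide, 5 high) on its flat ledge, 60 mm in front of the pocket, on the robot's side. 54 x 54 mm inside, 26 deep, walls 5. Origin: centre of the pocket's inner floor, 44 mm above the table; z points out of the mouth, leaning 25 degrees from vertical to the front (the robot's side); y runs along the row
- rack: fixed steel base 170 x 310 x 12 mm carrying the 3 holders in any order, 92 mm apart along its y; origin on the table below the middle pocket's origin; x to its back. An aluminium light bar along the row, x 0 to 18, z 198 to 216 mm, on posts at x 70, y +/-148 mm, leaves no room for a gripper straight above the pockets
- marker_a: loose marker pen, white barrel and black cap, 133 mm long, 16 mm thick, lying on the table along its x; origin under its middle. A bystander.
- marker_b: a second marker pen, the same. A bystander.
- eraser: white eraser 45 x 22 x 14 mm, origin at the centre of its underside. A bystander.
- tin: open steel tin 110 x 190 x 45 mm, origin at the centre of its underside. A bystander.

How it is judged (in metres and radians):
On the way, in this order (a step that is already met when the one before it is completed fails the run):
1. the tall pot is home and let go in the pocket with one stud (x of pot_tall in the frame of pocket1 between -0.008 and 0.008 m and y of pot_tall in the frame of pocket1 between -0.008 and 0.008 m and z of pot_tall in the frame of pocket1 between -0.005 and 0.006 m and angle between the z axis of pot_tall and the z axis of pocket1, either way round below 0.175 rad and contact force between the fingers and pot_tall below 0.1 N and linear speed of pot_tall below 0.03 m/s), for 0.2 s.
2. the middle pot is home and let go in the pocket with two studs (x of pot_middle in the frame of pocket2 between -0.008 and 0.008 m and y of pot_middle in the frame of pocket2 between -0.008 and 0.008 m and z of pot_middle in the frame of pocket2 between -0.005 and 0.006 m and angle between the z axis of pot_middle and the z axis of pocket2, either way round below 0.175 rad and contact force between the fingers and pot_middle below 0.1 N and linear speed of pot_middle below 0.03 m/s), for 0.2 s.
3. the short pot is home and let go in the pocket with three studs (x of pot_short in the frame of pocket3 between -0.008 and 0.008 m and y of pot_short in the frame of pocket3 between -0.008 and 0.008 m and z of pot_short in the frame of pocket3 between -0.005 and 0.006 m and angle between the z axis of pot_short and the z axis of pocket3, either way round below 0.175 rad and contact force between the fingers and pot_short below 0.1 N and linear speed of pot_short below 0.03 m/s), for 0.2 s.
At the end, for the whole second after the job is handed in: The tall, middle and short pots sit in the pockets with one, two and three studs: underside within 6 mm of the pocket floor, within 8 mm of its centre each way, cap outward and within 10 degrees of the pocket's axis, at rest and released (all of step 1 and all of step 2 and all of step 3); the robot touches nothing.
It fails at once if a pot is tipped more than 63 degrees (angle between any of pot_tall, pot_middle, pot_short's own z axis and vertical above 1.1 rad).
It fails at once if a pen, the eraser or the tin is moved more than 30 mm (distance of any of marker_a, marker_b, eraser, tin from where it was at the start of the episode above 0.03 m).
It also fails if it takes over 70 s, if anything falls off the work surface, if the arm or the gripper's body presses on something with over 40 N, if the wrist force passes 120 N, or if a joint passes its speed limit or range.

ROBOT

A 7-joint arm with a two-finger parallel gripper is mounted at the origin on the work surface. World frame = base frame: x ahead of the robot, y to its left, z up, the work surface at z = 0. Lengths are in m, angles in degrees, forces in N, time in s.
With the tool pointing down it reaches from about 0.425 to 0.875 m from the base axis. Payload 4.7 kg.
Tool frame: the origin (TCP) lies on the centre line of the jaws, within the pads' length; the fingertips stand 17 mm ahead of it and the grasp point (between the pads) lies 2 mm behind it; z points along the fingers, y is the line along which they close (so a half turn about z gives the same grasp; the last joint's range is limited). The gripper opens to 87 mm and grips with 3 to 60 N. Pads are 19 mm wide; open, the fingers measure 117 mm over their backs; the gripper's body (75 mm by 190 mm) begins 51 mm behind the grasp point.
Start: joints at [68.474, 18.392, -4.016, 83.108, 1.295, 78.541, -3.26], TCP at [0.247, -0.601, 0.204] pointing down, gripper open.
Joint ranges: [-163.93, 163.93], [-17.29, 119.83], [-79.2, 71.16], [3.27, 140.29], [-89.18, 269.18], [5.43, 117.66], [-154.24, 154.24]. Speed limits (degrees/s): [147.25, 147.25, 180, 180, 180, 180, 180].

INTERFACE

Orientations are given as [roll, pitch, yaw] about the fixed x, y, z axes, in that order (R = Rz(yaw) Ry(pitch) Rx(roll)).
In Python, from cell import env, read_camera gives the robot as it stands.
- The arm moves only by the shell command python3 -m jog 'ROWS' [FORCE]. ROWS is JSON, a list of rows, each a list of 5 numbers: the opening, from 0 (shut) to 1 (fully open), then the shift along the tool's x, y, z each as a share of 0.02 m, from -1 to 1, then the turn about the tool's z as a share of 45 degrees, from -1 to 1. In form: [[gripper, x, y, z, yaw], ...]. A call has 1 to 12 rows; each row shifts and turns the commanded pose from where the row before left it, along the tool's axes as they then stand; what a row does not reach is not made up. A row lasts 1/12 s, in which the tool goes at most 41.7 mm and 7.16 degrees, less where a joint would pass 70% of its speed; a pose out of reach is approached as far as the arm can. A call with a number of a shift or a turn outside -1 to 1 is refused whole. A call with a gripper value outside its range is refused whole. The fingers move at their own pace and stop on an object; FORCE is the grip in N (left out, the last holds). Time passes only in rows, so rows that do not move let the fingers close. It gives the time, the measured TCP pose, the force, the opening and the grip force at its end, in the units of the state.
- env.get_obs(): the state, without advancing time (a new reading comes with each control period).
- read_camera(name): name is "side" or "top" or "wrist"; returns a dict with "color" (400x640x3 uint8, red, green, blue), "range_z" (400x640 float32, m along the optical axis (not along the pixel's ray), 0 where there is no reading), "mtx" (3x3 intrinsics, pixels), "world_from_camera" (4x4, takes a point from camera to world coordinates); the wrist camera has in their place "T_tool_cam" (4x4, takes a point from camera to tool coordinates, whose origin is the TCP and whose axes are the flange's). Camera axes: x right, y down, z forward; pixel columns grow to the right and rows downward; lengths in m; the calibration is good to about 2 mm. A picture is of the moment at which its call begins: read the wrist's pose just before it.
- env.sign_off(): hands the job in; it is judged then, once.
The state is a dict: "time_s": time; "qpos": joint angles; "joint_velocities": joint speeds; "effort": joint torques, N m; "tool_pos": TCP position; "tool_rot": TCP orientation; "force": force on the tool from outside, world axes, zero at the start; "wrist_torque": the same for the moment, N m; "grip_width": finger opening in m; "grasp_force": force on a finger pad.
Only numpy, scipy, OpenCV 4.12 (cv2) and the standard library are available. Lean on these libraries where they do the work, as an engineer would, in place of code of your own. Each camera call takes 0.05 s, during which the arm holds its last target. There are 200 camera calls.

## Working session

There is one attempt and no reset: what is moved stays moved. The work goes in short steps, Python scripts to look and compute and a shell command to move; the robot and the scene stay as the last step left them, time stands still between calls to the robot, and variables do not carry over. Pictures are saved under pics/ and viewed, at most 10 in all, crops included, and the job is handed in when it is done.

```bash
ls; mkdir -p pics; cat > h.py <<'E'
import numpy as np, cv2
from cell import env, read_camera
from scipy.spatial.transform import Rotation as R
def pts(c, T=None):
    z=c["range_z"]; K=c["mtx"]; v,u=np.indices(z.shape)
    p=np.stack([(u-K[0,2])/K[0,0]*z,(v-K[1,2])/K[1,1]*z,z],-1)
    T=c["world_from_camera"] if T is None else T
    w=p@T[:3,:3].T+T[:3,3]; w[z==0]=np.nan; return w
E
python3 - <<'E'
from h import *
o=env.get_obs(); print(o["tool_pos"],o["tool_rot"],o["time_s"])
for n in("top","side"):
    c=read_camera(n); cv2.imwrite(f"pics/{n}0.png",c["color"][...,::-1]); np.savez(f"{n}0.npz",**c)
    print(n,c["mtx"].round(1).tolist(),c["world_from_camera"].round(3).tolist(),(c["range_z"]==0).mean())
E
```

```text
pics
[ 0.24672731 -0.60071567  0.20247598] [-1.79892543e+02  7.89044166e-03  2.23371573e+01] 0.0
top [[417.5, 0.0, 326.2], [0.0, 417.5, 202.5], [0.0, 0.0, 1.0]] [[0.022, -0.994, 0.11, 0.533], [-1.0, -0.024, -0.012, -0.005], [0.015, -0.109, -0.994, 0.986], [0.0, 0.0, 0.0, 1.0]] 0.00431640625
side [[487.8, 0.0, 314.6], [0.0, 487.8, 204.7], [0.0, 0.0, 1.0]] [[-0.986, -0.101, 0.13, 0.484], [-0.164, 0.572, -0.804, 0.941], [0.007, -0.814, -0.581, 0.741], [0.0, 0.0, 0.0, 1.0]] 0.00406640625
```

View pics/top0.png

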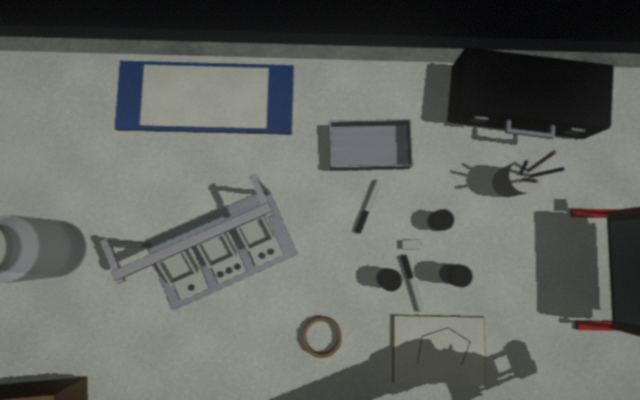

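View pics/side0.png

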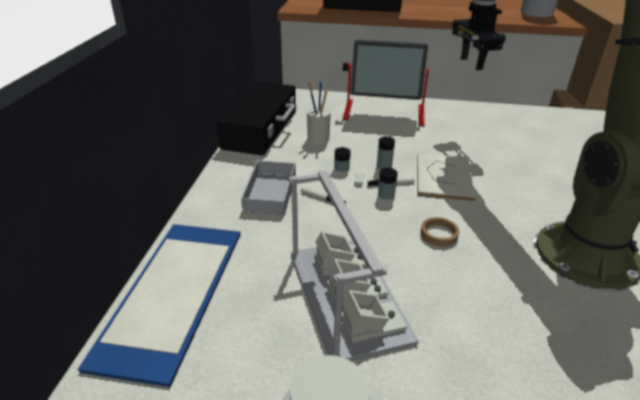

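Top view: the rack (tilted about 25° in the image) has pockets, left to right, of one stud (191,287), three studs (229,270), two studs (267,253). The pots are at (440,219), (388,279) and (457,274), the pens near (365,205) and (410,280), the eraser at (408,244). In the side view the short pot is at (342,160), the tallest seems to be at (386,150), and the third is at (388,182).

```bash
python3 - <<'E'
from h import *
for n in("top","side"):
    c=dict(np.load(f"{n}0.npz")); w=pts(c); g=c["color"].max(-1)
    roi={"top":[(410,200,65,40),(360,262,50,35),(432,258,50,35)],"side":[(330,145,26,32),(374,135,26,35),(374,165,30,38)]}[n]
    for x,y,W,H in roi:
        p=w[y:y+H,x:x+W].reshape(-1,3); k=p[:,2]>.03; q=p[k]
        if len(q)==0: print("none");continue
        zt=np.percentile(q[:,2],90); t=q[q[:,2]>zt-.006]
        (cx,cy),r=cv2.minEnclosingCircle(t[:,:2].astype(np.float32)); print(n,"top z",zt.round(4),"c",round(cx,4),round(cy,4),"r",round(r,4),"n",len(t),"med",np.median(t,0).round(4))
# rack height classes
c=dict(np.load("top0.npz")); w=pts(c); m=np.zeros(w.shape[:2],bool); m[170:312,100:300]=1
z=w[...,2]
print("table z",np.nanmedian(z[300:390,100:280]))
print(np.histogram(z[m&(z>.006)],bins=np.arange(.005,.23,.006)))
bar=m&(z>.185)&(z<.235); q=w[bar]; print("bar minrect",cv2.minAreaRect(q[:,:2].astype(np.float32)), np.median(q[:,2]))
# base+: all rack footprint
b=m&(z>.008)&(z<.02); q=w[b]; print("base",cv2.minAreaRect(q[:,:2].astype(np.float32)))
# studs
g=c["color"].max(-1); roi=g[235:312,150:300]; 
for th in(60,75,90):
    n_,l,s,ce=cv2.connectedComponentsWithStats((roi<th).astype(np.uint8))
    print(th,[(ce[i]+[150,235]).round(1).tolist()+[int(s[i,4])]+w[int(ce[i][1]+235),int(ce[i][0]+150)].round(4).tolist() for i in range(1,n_) if 8<s[i,4]<80])
E
```

```text
top top z 0.0626 c 0.6039 -0.2787 r 0.0243 n 357 med [ 0.6038 -0.2779  0.0607]
top top z 0.0784 c 0.4689 -0.1589 r 0.024 n 389 med [ 0.4688 -0.1589  0.0766]
top top z 0.0943 c 0.4822 -0.3059 r 0.0243 n 399 med [ 0.4817 -0.3059  0.0928]
side top z 0.0613 c 0.5978 -0.1035 r 0.2004 n 128 med [ 0.6022 -0.2736  0.06  ]
side top z 0.0922 c 0.4807 -0.3057 r 0.026 n 133 med [ 0.4817 -0.3025  0.0916]
side top z 0.0767 c 0.4681 -0.1602 r 0.0272 n 168 med [ 0.4689 -0.1559  0.0757]
table z 0.0005716867104503254
(array([ 776, 3190,  400, 1329,  305,  467,  560,  512,  372,  170,  137,
        127,  135,   12,    9,   10,    7,    8,    7,   10,   10,   10,
          9,   10,   11,   11,   10,    8,   11,    9,   10,    9,   29,
        177,  736, 1448,    0]), array([0.005, 0.011, 0.017, 0.023, 0.029, 0.035, 0.041, 0.047, 0.053,
       0.059, 0.065, 0.071, 0.077, 0.083, 0.089, 0.095, 0.101, 0.107,
       0.113, 0.119, 0.125, 0.131, 0.137, 0.143, 0.149, 0.155, 0.161,
       0.167, 0.173, 0.179, 0.185, 0.191, 0.197, 0.203, 0.209, 0.215,
       0.221, 0.227]))
bar minrect ((0.566231369972229, 0.2413
[... 524 characters left out ...]
8.0, 270.3, 32, 0.4754, 0.3673, 0.0133], [237.0, 266.0, 21, 0.4893, 0.1813, 0.0326], [228.2, 270.1, 19, 0.4798, 0.2016, 0.0304], [181.3, 276.0, 53, 0.4653, 0.3014, 0.0451], [219.9, 273.8, 21, 0.4726, 0.2218, 0.0289], [191.0, 287.0, 21, 0.4402, 0.2833, 0.0277]]
90 [[232.3, 246.5, 15, 0.5338, 0.191, 0.0501], [191.0, 258.9, 64, 0.5055, 0.2789, 0.0542], [270.0, 251.2, 25, 0.5244, 0.1088, 0.0291], [250.6, 257.4, 18, 0.5096, 0.1561, 0.0138], [261.5, 255.0, 26, 0.515, 0.1286, 0.0307], [159.0, 271.8, 70, 0.4732, 0.3651, 0.0125], [236.9, 266.0, 28, 0.4891, 0.1843, 0.029], [228.4, 270.1, 27, 0.4798, 0.2016, 0.0304], [219.7, 273.9, 28, 0.4726, 0.2218, 0.0289], [190.7, 286.9, 29, 0.4422, 0.2861, 0.026]]
```

```bash
python3 - <<'E'
import cv2
a=cv2.imread("pics/top0.png"); cv2.imwrite("pics/crop0.png",cv2.resize(a[165:320,90:310],None,fx=3.6,fy=3.6,interpolation=cv2.INTER_CUBIC)*1)
E
```

```text
(no output)
```

View pics/crop0.png

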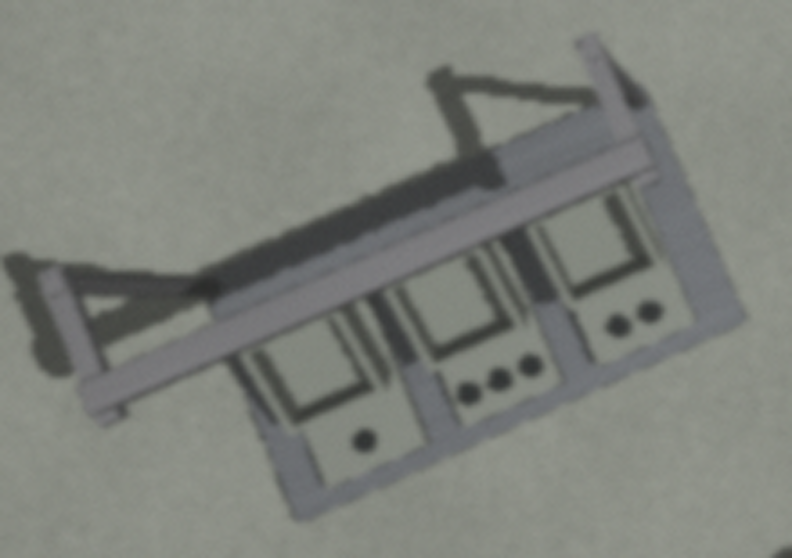

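The enlarged crop confirms the stud order from left to right: one (crop 364,440), three (500,380), two (634,318), with the light bar crossing just behind the pockets. I'll refine the rack pose next.

```bash
python3 - <<'E'
from h import *
c=dict(np.load("top0.npz")); w=pts(c); K=c["mtx"]; T=c["world_from_camera"]
def ray(u,v,z):
    d=T[:3,:3]@np.array([(u-K[0,2])/K[0,0],(v-K[1,2])/K[1,1],1]); return (T[:3,3]+d*(z-T[2,3])/d[2])[:2]
st={1:[(190.8,286.9)],3:[(236.9,266),(228.4,270.1),(219.7,273.9)],2:[(270,251.2),(261.4,255)]}
S={k:np.mean([ray(*p,.029) for p in v],0) for k,v in st.items()}; print(S)
d=S[1]-S[2]; L=np.linalg.norm(d); y=d/L; x=np.array([y[1],-y[0]]); print("len",L,"yaw",np.degrees(np.arctan2(x[1],x[0])))
m=np.mean([S[1],S[3],S[2]],0); O=m+.06*x; print("O",O)
z=w[...,2]; r=np.stack([(w[...,:2]-O)@x,(w[...,:2]-O)@y],-1)
roi=np.zeros(z.shape,bool); roi[150:330,90:320]=1
b=roi&(z>.211)&(abs(r[...,1])<.13); print("bar x",np.percentile(r[b][:,0],[1,5,25,50,75,95,99]).round(4),np.median(z[b]))
b=roi&(z>.2)&(z<.225); print("bar y",np.percentile(r[b][:,1],[.5,99.5]).round(4))
b=roi&(z>.009)&(z<.015); print("base x",np.percentile(r[b][:,0],[1,99]).round(4),"y",np.percentile(r[b][:,1],[1,99]).round(4))
for i,yo in((1,.092),(3,0),(2,-.092)):
    q=roi&(abs(r[...,1]-yo)<.02)&(z<.1)
    print(i,"profile",[(round(float(a),3),round(float(np.nanmedian(z[q&(abs(r[...,0]-a)<.003)])),4)) for a in np.arange(-.09,-.0,.006)])
    q=roi&(abs(r[...,0]+.033)<.004)&(z<.1)&(abs(r[...,1]-yo)<.045)&(z>.052); print("  front wall top y",np.percentile(r[q][:,1]-yo,[2,50,98]).round(4),q.sum())
E
```

```text
{1: array([0.44051157, 0.28332501]), 3: array([0.47979263, 0.20110668]), 2: array([0.51949956, 0.11835654])}
len 0.1829035154059599 yaw 25.58540793042599
O [0.53405114 0.22684077]
bar x [-0.0009 -0.0004  0.0032  0.0078  0.0123  0.0161  0.0169] 0.2164148440812968
bar y [-0.1547  0.1531]
base x [-0.0903  0.0782] y [-0.1545  0.152 ]
1 profile [(-0.09, 0.0105), (-0.084, 0.0125), (-0.078, 0.0228), (-0.072, 0.0245), (-0.066, 0.025), (-0.06, 0.0259), (-0.054, 0.0249), (-0.048, 0.0248), (-0.042, 0.025), (-0.036, 0.0544), (-0.03, 0.0447), (-0.024, 0.0341), (-0.018, 0.0361), (-0.012, 0.0392), (-0.006, 0.0419)]
  front wall top y [-0.0333 -0.0004  0.0306] 56
3 profile [(-0.09, 0.0113), (-0.084, 0.0119), (-0.078, 0.0234), (-0.072, 0.0242), (-0.066, 0.0261), (-0.06, 0.029), (-0.054, 0.0253), (-0.048, 0.0246), (-0.042, 0.0255), (-0.036, 0.0547), (-0.03, 0.0434), (-0.024, 0.0345), (-0.018, 0.0365), (-0.012, 0.0397), (-0.006, 0.0421)]
  front wall top y [-0.0329  0.0015  0.0309] 48
2 profile [(-0.09, 0.0105), (-0.084, 0.0125), (-0.078, 0.0225), (-0.072, 0.0244), (-0.066, 0.0258), (-0.06, 0.0294), (-0.054, 0.0261), (-0.048, 0.0247), (-0.042, 0.0251), (-0.036, 0.0557), (-0.03, 0.0437), (-0.024, 0.0341), (-0.018, 0.0365), (-0.012, 0.0395), (-0.006, 0.0425)]
  front wall top y [-0.0319  0.0024  0.031 ] 43
```

```bash
cat >> h.py <<'E'
def to(x,y,z,yaw=None,frame=None):
    """print shift in tool axes (mm) to reach world target, and yaw to turn about tool z (deg)"""
    o=env.get_obs(); M=R.from_euler("xyz",o["tool_rot"],degrees=True)
    d=M.inv().apply(np.array([x,y,z])-o["tool_pos"])*1000
    print("t",round(o["time_s"],2),"pos",o["tool_pos"].round(4),"rot",o["tool_rot"].round(2),"q7",round(o["qpos"][6],1),"shift mm",d.round(1),"units",(d/20).round(2), "turn", None if yaw is None else round((o["tool_rot"][2]-yaw+180)%360-180,2))
RA=25.5; O=np.array([.534,.227])
rx=np.array([np.cos(np.radians(RA)),np.sin(np.radians(RA))]); ry=np.array([-rx[1],rx[0]])
def rk(x,y): return O+x*rx+y*ry   # rack -> world
E
python3 -m jog '[[1,0.917,-0.498,0,0],[1,0.917,-0.498,0,0],[1,0.917,-0.498,0,0],[1,0.917,-0.498,0,0],[1,0.917,-0.498,0,0],[1,0.917,-0.498,0,0],[1,0.917,-0.498,0,0],[1,0.917,-0.498,0,0],[1,0.917,-0.498,0,0],[1,0.917,-0.498,0,0],[1,0.917,-0.498,0,0],[1,0.917,-0.498,0,0]]' 10
python3 -m jog '[[1,0.917,-0.498,0,0],[1,0.917,-0.498,0,0],[1,0.917,-0.498,0,0],[1,0.917,-0.498,0,0],[1,0.917,-0.498,0,0],[1,0.917,-0.498,0,0],[1,0,0,0,-0.148],[1,0,0,0,-0.148],[1,0,0,0,-0.148],[1,0,0,0,-0.148],[1,0,0,0,-0.148],[1,0,0,0,-0.148]]'
python3 -m jog '[[1,0,0,0.5,-0.148],[1,0,0,0.5,-0.148],[1,0,0,0.5,-0.148],[1,0,0,0.5,-0.148],[1,0,0,0.5,-0.148],[1,0,0,0.5,-0.148],[1,0,0,0.5,-0.148],[1,0,0,0.5,-0.148],[1,0,0,0,0]]'
python3 -c "
from h import *
to(.484,-.3095,.078,115.5)"
```

```text
time_s: 1.1
tool_pos: [0.4054, -0.406, 0.2031]
tool_rot: [-180.0, 0.0, 22.3]
force: [0.6, 0.0, -0.3]
grip_width: 0.087
grasp_force: 0.0
time_s: 2.1
tool_pos: [0.4839, -0.3098, 0.203]
tool_rot: [-179.9, -0.0, 62.6]
force: [-0.5, 0.1, -0.1]
grip_width: 0.0869
grasp_force: 0.0
time_s: 2.85
tool_pos: [0.4825, -0.3091, 0.1209]
tool_rot: [-179.9, -0.2, 115.7]
force: [-0.3, -1.3, -0.6]
grip_width: 0.0869
grasp_force: 0.0
t 2.85 pos [ 0.4825 -0.3091  0.1209] rot [-179.87   -0.23  115.74] q7 50.5 shift mm [-1.2  1.3 42.9] units [-0.06  0.06  2.15] turn 0.24
```

```bash
python3 -m jog '[[1,-0.06,0.06,0.7,0],[1,0,0,0.75,0],[1,0,0,0.7,0],[1,0,0,0,0],[0,0,0,0,0],[0,0,0,0,0],[0,0,0,0,0],[0,0,0,0,0],[0,0,0,0,0],[0,0,0,0,0],[0,0,0,0,0]]' 10
python3 -c "
from h import *
to(.484,-.3095,.078,115.5)"
```

```text
time_s: 3.77
tool_pos: [0.4859, -0.3107, 0.0809]
tool_rot: [180.0, 0.0, 115.6]
force: [-0.6, -0.1, -0.2]
grip_width: 0.0481
grasp_force: 0.0
t 3.77 pos [ 0.4859 -0.3107  0.0809] rot [1.7999e+02 3.0000e-02 1.1557e+02] q7 49.3 shift mm [ 1.9 -1.2  2.9] units [ 0.1  -0.06  0.14] turn 0.07
```

```bash
python3 -m jog '[[0,0,0,0,0],[0,0,0,0,0],[0,0,0,-0.5,0],[0,0,0,-0.75,0],[0,0,0,-0.75,-0.148],[0,0,0,-0.75,-0.148],[0,0,0,-0.75,-0.148],[0,0,0,-0.75,-0.148],[0,0,0,-0.75,-0.148],[0,0,0,0,-0.148],[0,0,0,0,-0.148],[0,0,0,0,-0.148]]' 10
python3 -c "
from h import *
p=rk(-.118,-.10); print(p)
to(*p,.089,205.5)"
```

```text
time_s: 4.77
tool_pos: [0.4861, -0.3107, 0.1819]
tool_rot: [-180.0, 0.1, 169.2]
force: [0.5, 1.1, -1.0]
grip_width: 0.0004
grasp_force: 0.0
[0.47054605 0.08594116]
t 4.77 pos [ 0.4861 -0.3107  0.1819] rot [-1.7995e+02  7.0000e-02  1.6918e+02] q7 103.7 shift mm [ 89.9 386.8  92.4] units [ 4.49 19.34  4.62] turn -36.32
```

```bash
cat >> h.py <<'E'
def pot(n,x,y,W,H,lo=.03,hi=.11):
    c=read_camera(n); w=pts(c)[y:y+H,x:x+W].reshape(-1,3); q=w[(w[:,2]>lo)&(w[:,2]<hi)]
    zt=np.percentile(q[:,2],90); t=q[q[:,2]>zt-.006]; (a,b),r=cv2.minEnclosingCircle(t[:,:2].astype(np.float32)); print(n,"zt",zt.round(4),"c",round(a,4),round(b,4),"r",round(r,4),"n",len(t)); return c
E
python3 - <<'E'
from h import *
c=pot("top",432,258,50,35)
cv2.imwrite("pics/top1.png",cv2.resize(c["color"][180:330,340:540,::-1],None,fx=3,fy=3))
E
```

```text
top zt 0.0929 c 0.4774 -0.3266 r 0.0109 n 21
```

View pics/top1.png

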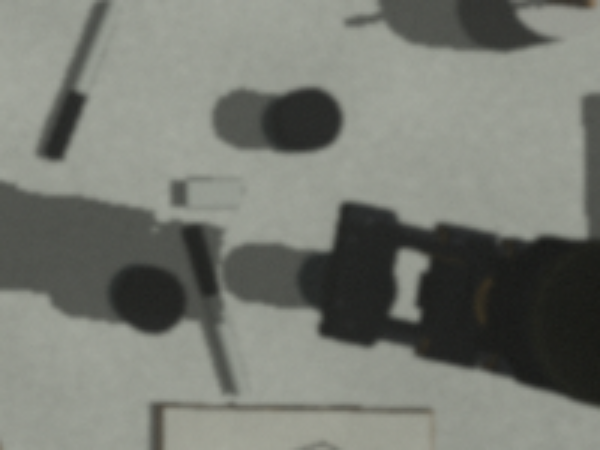

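The tall pot still stands, half hidden under the gripper at (315,285) of the crop, and the gripper is empty. I'll locate it in the side view.

```bash
python3 - <<'E'
from h import *
c=pot("side",374,135,26,35)
c=pot("side",374,165,30,38)
cv2.imwrite("pics/side1.png",cv2.resize(c["color"][100:220,300:500,::-1],None,fx=4,fy=4))
E
```

```text
side zt 0.0923 c 0.4798 -0.3057 r 0.0266 n 136
side zt 0.0768 c 0.4691 -0.1587 r 0.0267 n 165
```

View pics/side1.png

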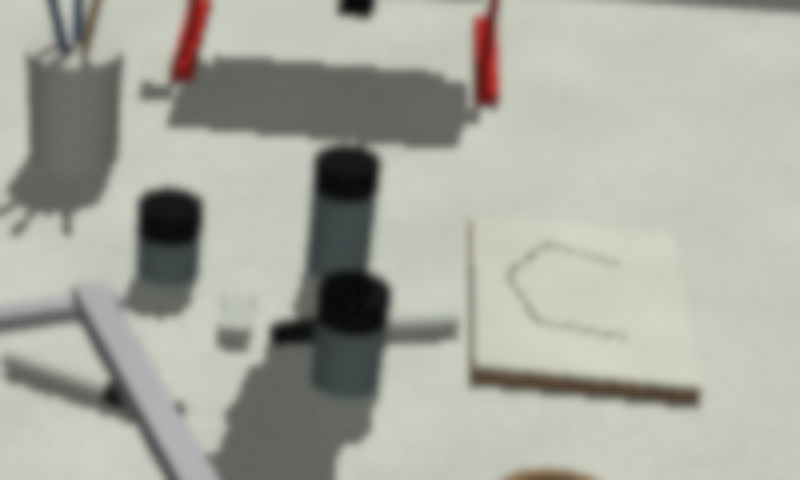

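```bash
python3 -m jog '[[1,0,0,0,0],[1,0,0,0,0],[1,0.04,0.22,0.6,0],[1,0,0,1,0],[1,0,0,1,0],[1,0,0,1,0],[1,0,0,1,0],[1,0,0,0.55,0],[1,0,0,0,0],[0,0,0,0,0],[0,0,0,0,0],[0,0,0,0,0]]' 20
python3 -m jog '[[0,0,0,0,0],[0,0,0,0,0],[0,0,0,0,0]]'
python3 -m jog '[[0,0,0,0,0],[0,0,0,0,0],[0,0,0,0,0]]'
python3 -c "
from h import *
to(.4855,-.3062,.078)"
```

```text
time_s: 5.92
tool_pos: [0.4866, -0.3064, 0.0786]
tool_rot: [-180.0, 0.1, 168.8]
force: [-0.1, -0.2, -0.0]
grip_width: 0.0471
grasp_force: 0.0
time_s: 6.17
tool_pos: [0.4861, -0.3063, 0.078]
tool_rot: [-180.0, 0.0, 168.8]
force: [-0.3, -0.2, 0.3]
grip_width: 0.0281
grasp_force: 0.0
time_s: 6.42
tool_pos: [0.4859, -0.3061, 0.0776]
tool_rot: [-180.0, 0.0, 168.9]
force: [1.3, 0.4, 0.1]
grip_width: 0.0083
grasp_force: 0.0
t 6.42 pos [ 0.4859 -0.3061  0.0776] rot [-179.99    0.    168.85] q7 100.6 shift mm [ 0.3 -0.2 -0.4] units [ 0.02 -0.01 -0.02] turn None
```

```bash
python3 - <<'E'
from h import *
c=pot("side",370,130,34,40)
a=cv2.resize(c["color"][80:240,300:500,::-1],None,fx=3,fy=3)
w=read_camera("wrist"); print(w["T_tool_cam"].round(3).tolist())
b=cv2.resize(w["color"][...,::-1],None,fx=.75,fy=.75)
cv2.imwrite("pics/s2.png",a); cv2.imwrite("pics/w2.png",b)
E
```

```text
side zt 0.0933 c 0.4812 -0.3047 r 0.0258 n 131
[[-0.0, -0.953, -0.303, 0.084], [1.0, -0.0, 0.001, 0.0], [-0.001, -0.303, 0.953, -0.182], [0.0, 0.0, 0.0, 1.0]]
```

View pics/s2.png

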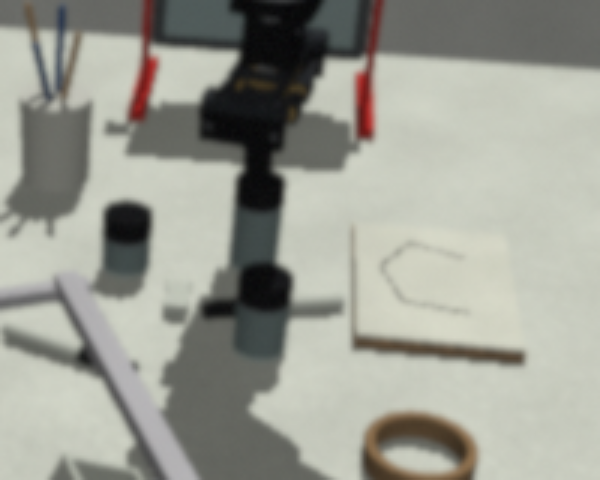

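```bash
python3 - <<'E'
from h import *
o=env.get_obs(); print(o["tool_pos"],o["grip_width"],o["qpos"].round(1))
for n in("top","side"):
    c=read_camera(n); w=pts(c); M=((abs(w[...,0]-.485)<.13)&(abs(w[...,1]+.306)<.16)&(w[...,2]>.08)&(w[...,2]<.33))
    for lo in np.arange(.08,.33,.02):
        q=w[M&(w[...,2]>=lo)&(w[...,2]<lo+.02)]
        if len(q)>5: print(n,lo.round(2),len(q),np.percentile(q[:,:2],[3,50,97],axis=0).round(3).tolist())
E
```

```text
[ 0.48583437 -0.30610882  0.07753593] 0.0032467852646832682 [ 56.9  17.5 -31.8 101.8  10.2  63.5 100.6]
top 0.08 128 [[0.471, -0.299], [0.487, -0.289], [0.502, -0.171]]
top 0.16 47 [[0.449, -0.318], [0.494, -0.273], [0.527, -0.222]]
top 0.18 571 [[0.454, -0.311], [0.49, -0.28], [0.528, -0.244]]
top 0.2 1025 [[0.468, -0.29], [0.5, -0.234], [0.535, -0.21]]
top 0.22 15 [[0.465, -0.294], [0.468, -0.285], [0.511, -0.284]]
top 0.26 248 [[0.454, -0.298], [0.492, -0.276], [0.523, -0.269]]
top 0.28 55 [[0.457, -0.292], [0.492, -0.273], [0.522, -0.268]]
top 0.3 296 [[0.452, -0.298], [0.489, -0.274], [0.522, -0.268]]
top 0.32 110 [[0.458, -0.291], [0.492, -0.274], [0.519, -0.269]]
side 0.08 141 [[0.46, -0.321], [0.48, -0.296], [0.504, -0.281]]
side 0.1 62 [[0.474, -0.313], [0.487, -0.298], [0.498, -0.293]]
side 0.12 21 [[0.477, -0.299], [0.488, -0.296], [0.498, -0.29]]
side 0.16 170 [[0.437, -0.38], [0.491, -0.224], [0.536, -0.215]]
side 0.18 354 [[0.438, -0.379], [0.483, -0.266], [0.535, -0.21]]
side 0.2 505 [[0.441, -0.379], [0.489, -0.257], [0.533, -0.21]]
side 0.22 156 [[0.458, -0.33], [0.483, -0.294], [0.51, -0.284]]
side 0.24 142 [[0.451, -0.308], [0.486, -0.293], [0.515, -0.284]]
side 0.26 219 [[0.445, -0.34], [0.48, -0.281], [0.522, -0.268]]
side 0.28 163 [[0.455, -0.295], [0.486, -0.277], [0.518, -0.269]]
side 0.3 242 [[0.451, -0.301], [0.486, -0.276], [0.521, -0.267]]
side 0.32 111 [[0.453, -0.301], [0.485, -0.276], [0.521, -0.268]]
```

View pics/w2.png

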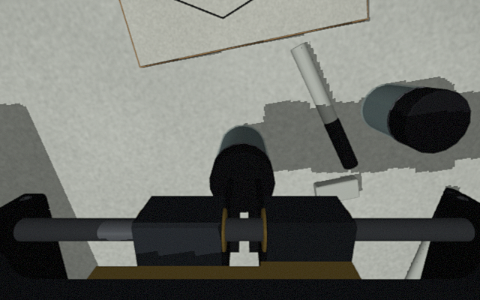

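```bash
python3 - <<'E'
from h import *
o=env.get_obs(); c=read_camera("wrist"); T=np.eye(4); T[:3,:3]=R.from_euler("xyz",o["tool_rot"],degrees=True).as_matrix(); T[:3,3]=o["tool_pos"]
w=pts(c,T@c["T_tool_cam"])
print("table",np.nanmedian(w[20:150,380:400],axis=(0,1)),"paper",np.nanmedian(w[10:50,250:330],axis=(0,1)))
for nm,(x,y,W,H) in {"tall":(285,195,75,60),"mid":(520,118,105,85)}.items():
    q=w[y:y+H,x:x+W].reshape(-1,3); q=q[q[:,2]>.02]; print(nm,np.percentile(q[:,2],[10,50,90]).round(4)); zt=np.percentile(q[:,2],60); t=q[abs(q[:,2]-zt)<.005]; print(cv2.minEnclosingCircle(t[:,:2].astype(np.float32)),len(t))
p=pts(c,c["T_tool_cam"]); 
for y in range(240,345,10): print(y,p[y,285:365:8].round(3)[:,[0,2]].tolist()[3:8])
E
```

```text
table [ 0.40938189 -0.24412941  0.00104025] paper [ 0.36269984 -0.30520486  0.01363705]
tall [0.079  0.0924 0.1014]
((0.4777918756008148, -0.30600622296333313), 0.02216709777712822) 3043
mid [0.0597 0.0763 0.0773]
((0.469006210565567, -0.15956035256385803), 0.024509724229574203) 6084
240 [[0.01, -0.022], [0.007, -0.015], [0.007, -0.015], [0.008, -0.015], [0.011, -0.023]]
250 [[0.011, -0.034], [0.009, -0.03], [0.001, -0.014], [0.009, -0.031], [0.011, -0.034]]
260 [[0.011, -0.044], [0.009, -0.04], [-0.004, -0.015], [0.009, -0.041], [0.012, -0.045]]
270 [[0.011, -0.053], [0.009, -0.049], [-0.011, -0.015], [0.009, -0.05], [0.011, -0.053]]
280 [[0.034, -0.1], [0.009, -0.058], [-0.016, -0.016], [0.009, -0.058], [0.01, -0.06]]
290 [[0.031, -0.1], [0.009, -0.066], [-0.082, 0.077], [0.009, -0.065], [0.011, -0.068]]
300 [[0.032, -0.105], [0.031, -0.105], [0.032, -0.105], [0.032, -0.106], [0.032, -0.105]]
310 [[0.029, -0.106], [0.029, -0.106], [0.029, -0.106], [0.03, -0.107], [0.03, -0.108]]
320 [[0.026, -0.106], [0.027, -0.107], [0.026, -0.106], [0.026, -0.106], [0.027, -0.107]]
330 [[0.022, -0.105], [-0.007, -0.069], [-0.124, 0.077], [-0.007, -0.069], [0.004, -0.082]]
340 [[0.006, -0.09], [-0.135, 0.077], [-0.135, 0.077], [-0.135, 0.077], [0.001, -0.084]]
```

The wrist view shows the shut fingers at (243,235) ending at the cap's top surface. I'll lift clear, open, and measure where the fingertips really are.

```bash
python3 -m jog '[[0,0,0,-0.8,0],[0,0,0,-0.8,0],[0,0,0,-0.8,0],[0,0,0,-0.8,0],[0.6,0,0,-0.5,0],[0.6,0,0,0,0],[0.6,0,0,0,0],[0.6,0,0,0,0]]'
python3 - <<'E'
from h import *
o=env.get_obs(); print(o["tool_pos"],o["grip_width"])
c=read_camera("wrist"); p=pts(c,c["T_tool_cam"])
n=(p[...,2]<.05)&(p[...,2]>-.095)&(abs(p[...,1])<.06)
print("near tool z hist",np.histogram(p[...,2][n],bins=np.arange(-.1,.055,.01)))
for lo in np.arange(-.09,.05,.01):
    q=p[n&(p[...,2]>=lo)&(p[...,2]<lo+.01)]
    if len(q)>5: print(lo.round(2),len(q),"x",np.percentile(q[:,0],[3,97]).round(3),"y+",q[q[:,1]>0][:,1].min().round(4) if (q[:,1]>0).any() else None,"y-",q[q[:,1]<0][:,1].max().round(4) if (q[:,1]<0).any() else None)
s=read_camera("side"); w=pts(s); t=o["tool_pos"]
M=(abs(w[...,0]-t[0])<.1)&(abs(w[...,1]-t[1])<.11)&(w[...,2]>.1)&(w[...,2]<.3)
for lo in np.arange(.1,.3,.01):
    q=w[M&(w[...,2]>=lo)&(w[...,2]<lo+.01)]-t
    if len(q)>3: print("side rel z",(lo-t[2]).round(3),len(q),np.percentile(q[:,:2],[5,50,95],axis=0).round(3).tolist())
cv2.imwrite("pics/w3.png",c["color"][...,::-1])
E
```

```text
time_s: 7.33
tool_pos: [0.4853, -0.3058, 0.1505]
tool_rot: [180.0, -0.1, 168.9]
force: [-0.3, -0.2, -0.6]
grip_width: 0.0196
grasp_force: 0.0
[ 0.48525854 -0.30579504  0.15049469] 0.019561785617538897
near tool z hist (array([469, 287, 211, 864, 656, 608, 479, 388,  23,   0,   0,   0,   0,
         0,   0]), array([-1.00000000e-01, -9.00000000e-02, -8.00000000e-02, -7.00000000e-02,
       -6.00000000e-02, -5.00000000e-02, -4.00000000e-02, -3.00000000e-02,
       -2.00000000e-02, -1.00000000e-02, -5.55111512e-17,  1.00000000e-02,
        2.00000000e-02,  3.00000000e-02,  4.00000000e-02,  5.00000000e-02]))
-0.09 287 x [-0.005  0.011] y+ 0.0145 y- -0.014
-0.08 211 x [-0.011  0.003] y+ 0.0137 y- -0.0127
-0.07 864 x [-0.01   0.011] y+ 0.01 y- -0.0094
-0.06 656 x [0.008 0.011] y+ 0.01 y- -0.0093
-0.05 608 x [-0.003  0.011] y+ 0.0101 y- -0.0093
-0.04 479 x [-0.007  0.011] y+ 0.01 y- -0.0092
-0.03 388 x [-0.007  0.011] y+ 0.0101 y- -0.0093
-0.02 23 x [-0.004  0.011] y+ 0.0102 y- -0.0093
side rel z 0.02 40 [[-0.013, -0.014], [0.0, 0.017], [0.015, 0.023]]
side rel z 0.03 31 [[-0.012, -0.014], [-0.0, 0.019], [0.013, 0.025]]
side rel z 0.04 35 [[-0.012, -0.013], [0.001, 0.02], [0.014, 0.025]]
side rel z 0.05 29 [[-0.006, 0.018], [0.004, 0.022], [0.015, 0.025]]
side rel z 0.06 5 [[0.002, 0.02], [0.005, 0.023], [0.009, 0.027]]
side rel z 0.08 9 [[-0.005, 0.076], [0.017, 0.082], [0.048, 0.087]]
side rel z 0.09 131 [[-0.043, -0.027], [0.008, 0.082], [0.048, 0.091]]
side rel z 0.1 194 [[-0.045, -0.073], [-0.007, 0.078], [0.046, 0.09]]
side rel z 0.11 181 [[-0.046, -0.072], [-0.008, 0.051], [0.046, 0.096]]
side rel z 0.12 204 [[-0.045, -0.061], [0.005, 0.085], [0.047, 0.097]]
side rel z 0.13 335 [[-0.04, -0.071], [0.004, 0.051], [0.043, 0.094]]
side rel z 0.14 87 [[-0.029, -0.039], [-0.003, 0.012], [0.023, 0.021]]
```

View pics/w3.png

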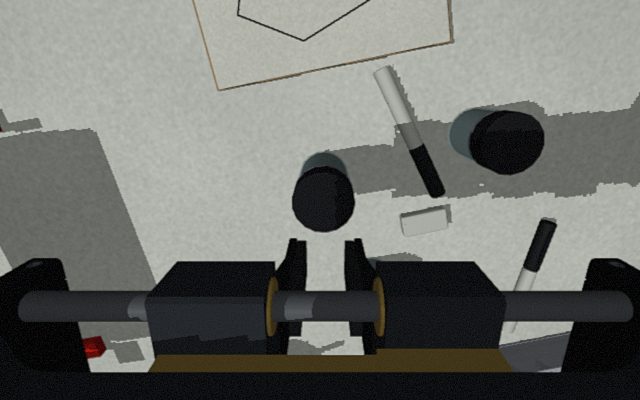

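The picture shows the open fingers ending at (298,240) and (355,240). In both cameras the tips lie 19 mm **behind** the reported TCP, not 17 mm ahead of it, so the grasp point is at reported z + 38 mm. I'll correct for that.

```bash
python3 -m jog '[[1,0,0,0,0],[1,0,0,0,0],[1,0,0,0,0],[1,0,0,0,0],[1,0,0,0,0],[1,0,0,0.9,0],[1,0,0,0.9,0],[1,0,0,0.9,0],[1,0,0,0.9,0],[1,0,0,0.9,0],[1,0,0,0.9,0],[1,0,0,0,0]]'
python3 -m jog '[[0,0,0,0,0],[0,0,0,0,0],[0,0,0,0,0],[0,0,0,0,0],[0,0,0,0,0],[0,0,0,0,0],[0,0,0,0,0],[0,0,0,0,0],[0,0,0,0,0]]' 12
```

```text
time_s: 8.43
tool_pos: [0.4833, -0.3047, 0.04]
tool_rot: [179.8, -0.3, 168.9]
force: [0.3, 0.6, -1.0]
grip_width: 0.0868
grasp_force: 0.0
time_s: 9.18
tool_pos: [0.486, -0.3065, 0.0439]
tool_rot: [-180.0, 0.0, 168.8]
force: [0.8, -1.4, 1.7]
grip_width: 0.0479
grasp_force: 12.0
```

```bash
python3 -m jog '[[0,0,0,-0.5,0],[0,0,0,-0.75,0],[0,0,0,-0.75,-0.136],[0,0,0,-0.75,-0.136],[0,0,0,-0.75,-0.136],[0,0,0,-0.75,-0.136],[0,0,0,-0.75,-0.136],[0,0,0,0,-0.136]]' 12
python3 -c "
from h import *
p=rk(-.118,-.10); print(p)
to(*p,.052,205.5)"
```

```text
time_s: 9.85
tool_pos: [0.4874, -0.3066, 0.147]
tool_rot: [-179.8, 0.1, -154.1]
force: [0.8, -0.6, -2.2]
grip_width: 0.0482
grasp_force: 12.0
[0.47054605 0.08594116]
t 9.85 pos [ 0.4874 -0.3066  0.147 ] rot [-1.7977e+02  1.2000e-01 -1.5411e+02] q7 138.1 shift mm [-156.   360.9   93.9] units [-7.8  18.05  4.69] turn 0.39
```

```bash
python3 -m jog '[[0,-0.2,0.45,0,0],[0,-0.4,0.92,0,0],[0,-0.4,0.92,0,0],[0,-0.4,0.92,0,0],[0,-0.4,0.92,0,0],[0,-0.4,0.92,0,0],[0,-0.4,0.92,0,0],[0,-0.4,0.92,0,0],[0,-0.4,0.92,0,0],[0,-0.4,0.92,0,0],[0,-0.4,0.92,0,0],[0,-0.4,0.92,0,0]]'
python3 -m jog '[[0,-0.4,0.92,0,0],[0,-0.4,0.92,0,0],[0,-0.4,0.92,0,0],[0,-0.4,0.92,0,0],[0,-0.4,0.92,0,0],[0,-0.4,0.92,0,0],[0,-0.4,0.92,0,0],[0,-0.4,0.92,0,0],[0,0,0,0,0],[0,0,0,0,0]]'
python3 -c "
from h import *
p=rk(-.118,-.10)
to(*p,.052,205.5)"
```

```text
time_s: 10.85
tool_pos: [0.4768, -0.0731, 0.1434]
tool_rot: [-180.0, -0.0, -154.4]
force: [-0.8, -0.2, -1.9]
grip_width: 0.0479
grasp_force: 12.0
time_s: 11.68
tool_pos: [0.4707, 0.087, 0.1434]
tool_rot: [-180.0, -0.0, -154.2]
force: [-0.5, -0.8, -2.7]
grip_width: 0.0475
grasp_force: 12.0
t 11.68 pos [0.4707 0.087  0.1434] rot [-1.7996e+02 -3.0000e-02 -1.5421e+02] q7 100.7 shift mm [ 0.5 -0.8 91.4] units [ 0.03 -0.04  4.57] turn 0.29
```

```bash
python3 -m jog '[[0,0,0,0.75,0],[0,0,0,0.75,0],[0,0,0,0.75,0],[0,0,0,0.75,0],[0,0,0,0.75,0],[0,0,0,0.8,0],[0,0,0,0,0],[0,-0.4,0,0,0],[0,-0.4,0,0,0]]'
python3 -m jog '[[0,-0.3,0,0,0],[0,-0.3,0,0,0],[0,-0.3,0,0,0],[0,-0.3,0,0,0],[0,-0.25,0,0,0],[0,0,0,0,0]]'
python3 - <<'E'
from h import *
to(*rk(-.078,-.1),.052)
cv2.imwrite("pics/s4.png",cv2.resize(read_camera("side")["color"][150:350,280:500,::-1],None,fx=3,fy=3))
E
```

```text
time_s: 12.43
tool_pos: [0.4869, 0.091, 0.0532]
tool_rot: [-179.9, -0.0, -154.5]
force: [-1.4, -0.3, -1.2]
grip_width: 0.0478
grasp_force: 12.0
time_s: 12.93
tool_pos: [0.5133, 0.105, 0.0527]
tool_rot: [180.0, 0.1, -154.4]
force: [-1.0, -0.4, -1.0]
grip_width: 0.0479
grasp_force: 12.0
t 12.93 pos [0.5133 0.105  0.0527] rot [ 1.7996e+02  6.0000e-02 -1.5440e+02] q7 88.1 shift mm [6.8 1.2 0.7] units [0.34 0.06 0.03] turn None
```

View pics/s4.png

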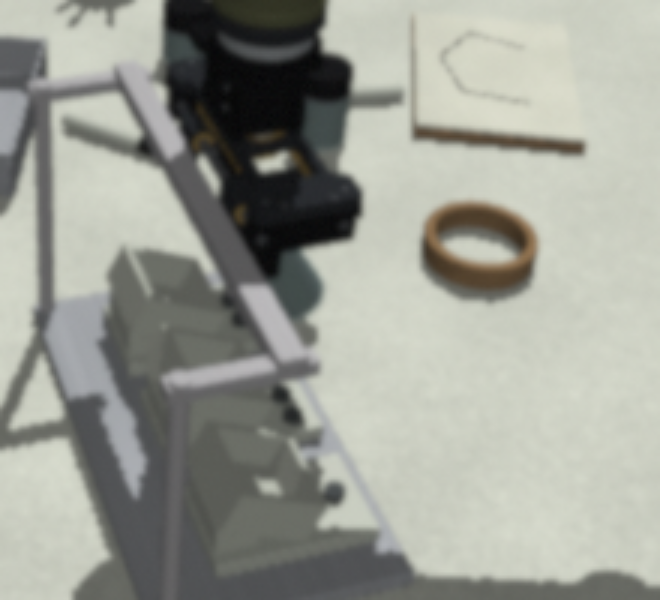

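The side view shows the tall pot held leaning at the base edge (295,290 in the crop), with its cap between the fingers. I'll back off, lift and turn.

```bash
python3 -m jog '[[0,0.3,0,-0.3,0],[0,0.5,0,-0.8,0],[0,0.5,0,-0.8,0],[0,0.5,0,-0.8,0.154],[0,0,0,-0.8,0.154],[0,0,0,-0.8,0.154],[0,0,0,-0.8,0.154],[0,0,0,-0.8,0.154],[0,0,0,0,0.154],[0,0,0,0,0.154],[0,0,0,0,0.154],[0,0,0,0,0.154]]' 20
python3 -m jog '[[0,0,0,0,0.154],[0,0,0,0,0.154],[0,0,0,0,0.154],[0,0,0,0,0.154],[0,0,0,0,0.154],[0,0,0,0,0.154],[0,0,0,0,0.154],[0,0,0,0,0.154],[0,0,0,0,0.154],[0,0,0,0,0.154],[0,0,0,0,0.154],[0,0,0,0,0.154]]'
python3 -m jog '[[0,0,0,0,0.154],[0,0,0,0,0.154],[0,0,0,0,0.154],[0,0,0,0,0.154],[0,0,0,0,0.154],[0,0,0,0,0],[0,0,0,0,0]]'
cat >> h.py <<'E'
def tilt(n="side",below=.03):
    o=env.get_obs(); t=o["tool_pos"]; c=read_camera(n); w=pts(c); M=R.from_euler("xyz",o["tool_rot"],degrees=True)
    l=M.inv().apply((w.reshape(-1,3)-t))   # tool frame
    k=(abs(l[:,0])<.08)&(abs(l[:,1])<.035)&(l[:,2]>-.015)&(l[:,2]<below+.06)&(w.reshape(-1,3)[:,2]>.02)
    q=l[k]; A=[]
    for a in np.arange(-.015,.06,.005):
        s=q[(q[:,2]>=a)&(q[:,2]<a+.005)]
        if len(s)>6: A.append([a+.0025,*np.percentile(s[:,0],[2,98]),len(s),np.median(s[:,1])])
    A=np.array(A); print("tool z | x lo, hi, n, ymed\n",A.round(4))
    return c,q
E
python3 - <<'E'
from h import *
tilt()
to(*rk(-.1,.092),.2,25.5)
E
```

```text
time_s: 13.98
tool_pos: [0.4796, 0.0889, 0.171]
tool_rot: [180.0, 0.1, 142.9]
force: [0.0, -0.4, -2.0]
grip_width: 0.0476
grasp_force: 20.0
time_s: 14.98
tool_pos: [0.4794, 0.0889, 0.1708]
tool_rot: [179.9, 0.0, 59.7]
force: [-0.6, 0.1, -2.5]
grip_width: 0.0475
grasp_force: 20.0
time_s: 15.57
tool_pos: [0.4796, 0.0887, 0.1707]
tool_rot: [180.0, -0.0, 25.6]
force: [1.0, -0.1, -2.5]
grip_width: 0.0475
grasp_force: 20.0
tool z | x lo, hi, n, ymed
 [[-1.25e-02  9.20e-03  4.41e-02  5.70e+01 -1.75e-02]
 [-7.50e-03  2.60e-03  4.59e-02  5.90e+01 -1.75e-02]
 [-2.50e-03  7.30e-03  4.96e-02  6.70e+01 -1.76e-02]
 [ 2.50e-03  8.00e-03  5.22e-02  5.90e+01 -1.72e-02]
 [ 7.50e-03  1.00e-02  5.61e-02  6.20e+01 -1.62e-02]
 [ 1.25e-02  1.58e-02  5.77e-02  5.80e+01 -1.91e-02]
 [ 1.75e-02  1.64e-02  6.12e-02  6.20e+01 -1.55e-02]
 [ 2.25e-02  1.66e-02  5.97e-02  4.40e+01 -1.91e-02]
 [ 2.75e-02  2.24e-02  5.44e-02  3.00e+01 -2.09e-02]
 [ 3.25e-02  2.59e-02  4.61e-02  1.40e+01 -2.17e-02]]
t 15.62 pos [0.4796 0.0887 0.1707] rot [ 1.7997e+02 -1.0000e-02  2.5590e+01] q7 -78.9 shift mm [   8.9 -193.4  -29.4] units [ 0.45 -9.67 -1.47] turn 0.09
```

```bash
python3 -c "
from h import *
to(*rk(-.064,.0915),.117,25.5)"
```

```text
t 15.62 pos [0.4796 0.0887 0.1707] rot [ 1.7997e+02 -1.0000e-02  2.5590e+01] q7 -78.9 shift mm [  44.9 -192.9   53.6] units [ 2.25 -9.64  2.68] turn 0.09
```

```bash
python3 -m jog '[[0,0,-0.5,0,0],[0,0,-0.9,0,0],[0,0,-0.9,0,0],[0,0,-0.92,0,0],[0,0,-0.92,0,0],[0,0,-0.92,0,0],[0,0.4,-0.92,0,0],[0,0.4,-0.92,0,0],[0,0.4,-0.92,0,0],[0,0.4,-0.92,0,0],[0,0.4,-0.92,0,0],[0,0.25,0.1,0,0]]'
python3 -m jog '[[0,0,0,0.6,0],[0,0,0,0.7,0],[0,0,0,0.7,0],[0,0,0,0.68,0],[0,0,0,0,0],[0,0,0,0,0]]'
python3 - <<'E'
from h import *
to(*rk(-.064,.0915),.117,25.5)
c,q=tilt()
cv2.imwrite("pics/s5.png",cv2.resize(c["color"][200:370,280:470,::-1],None,fx=3,fy=3))
E
```

```text
time_s: 16.62
tool_pos: [0.4356, 0.2865, 0.171]
tool_rot: [-179.8, -0.1, 25.9]
force: [-0.3, -0.2, -1.8]
grip_width: 0.0477
grasp_force: 20.0
time_s: 17.12
tool_pos: [0.4379, 0.2797, 0.1159]
tool_rot: [180.0, 0.1, 25.4]
force: [0.4, -1.1, -1.4]
grip_width: 0.0478
grasp_force: 20.0
t 17.12 pos [0.4379 0.2797 0.1159] rot [1.7999e+02 1.3000e-01 2.5380e+01] q7 -110.0 shift mm [ 0.1 -2.6 -1.1] units [ 0.01 -0.13 -0.06] turn -0.12
tool z | x lo, hi, n, ymed
 [[-1.25e-02  1.01e-02  4.35e-02  6.40e+01 -1.59e-02]
 [-7.50e-03  9.50e-03  4.56e-02  6.80e+01 -1.56e-02]
 [-2.50e-03  8.10e-03  4.88e-02  8.20e+01 -1.58e-02]
 [ 2.50e-03  1.13e-02  5.29e-02  7.60e+01 -1.53e-02]
 [ 7.50e-03  1.53e-02  5.51e-02  8.20e+01 -1.61e-02]
 [ 1.25e-02  1.77e-02  5.76e-02  6.90e+01 -1.73e-02]
 [ 1.75e-02  1.92e-02  6.03e-02  7.20e+01 -1.73e-02]
 [ 2.25e-02  2.25e-02  6.17e-02  6.20e+01 -1.97e-02]
 [ 2.75e-02  2.41e-02  5.44e-02  2.60e+01 -2.14e-02]
 [ 3.25e-02  2.54e-02  7.97e-02  2.30e+01 -2.13e-02]
 [ 3.75e-02  3.32e-02  7.99e-02  5.20e+01 -8.80e-03]
 [ 4.25e-02  6.10e-02  7.87e-02  4.60e+01 -2.97e-02]
 [ 4.75e-02  4.82e-02  7.89e-02  5.70e+01 -3.20e-02]
 [ 5.25e-02  3.93e-02  7.81e-02  6.20e+01 -3.18e-02]
 [ 5.75e-02  2.69e-02  7.85e-02  8.10e+01 -3.18e-02]]
```

View pics/s5.png

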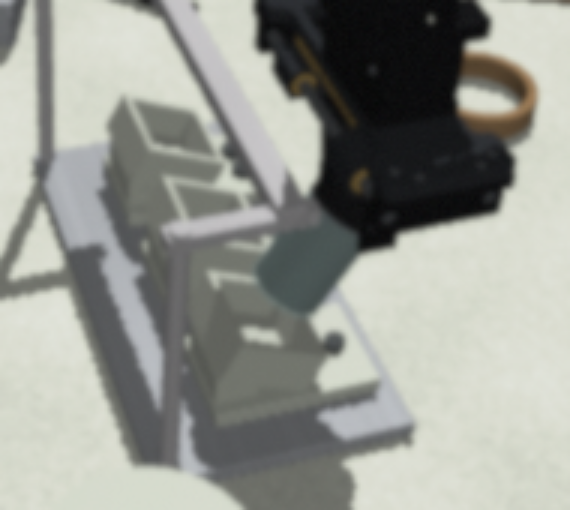

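The pot hangs above the one-stud pocket (crop 305,260), leaning like it. Measured tilt is about 27.5°, bottom centre at tool (41, 0, 32) mm. Lower it in along the axis; from here on I go by numbers only, as the picture budget is used up.

```bash
python3 -m jog '[[0,0.1,-0.12,0.16,0],[0,0.17,0,0.28,0],[0,0.17,0,0.28,0],[0,0.17,0,0.28,0],[0,0.17,0,0.28,0],[0,0.17,0,0.28,0],[0,0.1,0,0.19,0],[0,0,0,0,0],[0,0,0,0,0]]'
python3 -c "
from h import *
to(*rk(-.043,.0915),.081,25.5)"
```

```text
time_s: 17.92
tool_pos: [0.4563, 0.292, 0.0816]
tool_rot: [-180.0, 0.0, 25.4]
force: [-0.6, -0.8, -1.9]
grip_width: 0.0472
grasp_force: 20.0
t 17.92 pos [0.4563 0.292  0.0816] rot [-1.7998e+02  4.0000e-02  2.5410e+01] q7 -113.9 shift mm [-0.8  0.6  0.6] units [-0.04  0.03  0.03] turn -0.09
```

```bash
python3 -m jog '[[0.8,0,0,0,0],[0.8,0,0,0,0],[0.8,0,0,0,0],[0.8,0,0,0,0],[0.8,0,0,0,0],[0.8,-0.3,0,-0.5,0],[0.8,-0.5,0,-0.8,0],[0.8,-0.5,0,-0.8,0],[0.8,-0.5,0,-0.8,0],[0.8,-0.5,0,-0.8,0],[0.8,-0.5,0,-0.5,0]]'
cat >> h.py <<'E'
def seat(k,h,n):
    """rack-frame fit of seated pot k: points near pocket y; compares with the expected cap disc"""
    yo={1:.092,3:0,2:-.092}[k]; c=read_camera(n); w=pts(c).reshape(-1,3); g=c["color"].max(-1).reshape(-1)
    r=np.stack([(w[:,:2]-O)@rx,(w[:,:2]-O)@ry-yo,w[:,2]],-1)
    a=np.radians(25); P=np.stack([r[:,0]*np.cos(a)+(r[:,2]-.044)*np.sin(a),r[:,1],-r[:,0]*np.sin(a)+(r[:,2]-.044)*np.cos(a)],-1) # pocket frame
    m=(abs(P[:,0])<.045)&(abs(P[:,1])<.04)&(P[:,2]>.03)&(P[:,2]<.13); q=P[m]
    top=q[q[:,2]>np.percentile(q[:,2],97)-.012]
    # top disc: plane fit near the highest
    t=q[(q[:,2]>h-.012)&(q[:,2]<h+.03)]; 
    print(n,k,"n",len(q),"top pct",np.percentile(q[:,2],[50,90,97,99]).round(4),"x",np.percentile(q[:,0],[2,98]).round(4),"y",np.percentile(q[:,1],[2,98]).round(4))
    if len(t)>10:
        A=np.c_[t[:,:2],np.ones(len(t))]; s=np.ones(len(t),bool)
        for _ in range(6): f=np.linalg.lstsq(A[s],t[s,2],rcond=None)[0]; s=abs(A@f-t[:,2])<.003
        print("   disc plane slope deg",np.degrees(np.arctan(f[:2])).round(1),"height at centre",f[2].round(4),"centroid",cv2.minEnclosingCircle(t[s,:2].astype(np.float32)),s.sum())
E
python3 - <<'E'
from h import *
seat(1,.092,"top"); seat(1,.092,"side")
to(.4688+.005*.43,-.1585-.0045,.028,115.5)
E
```

```text
time_s: 18.83
tool_pos: [0.4059, 0.2683, 0.1674]
tool_rot: [180.0, -0.1, 25.4]
force: [-0.0, -0.2, 1.2]
grip_width: 0.0696
grasp_force: 0.0
top 1 n 628 top pct [0.09   0.0941 0.0952 0.0958] x [-0.0127  0.0208] y [-0.024   0.0193]
   disc plane slope deg [0.  1.2] height at centre 0.0928 centroid ((-0.0020455378107726574, -0.0002461690455675125), 0.0240428876131773) 311
side 1 n 981 top pct [0.0691 0.0922 0.0929 0.0933] x [-0.0204  0.0208] y [-0.0124  0.0233]
   disc plane slope deg [-1.  -1.5] height at centre 0.0919 centroid ((-0.0027332864701747894, -0.0007944592507556081), 0.024518689140677452) 241
t 18.93 pos [0.4062 0.268  0.1676] rot [179.83  -0.19  25.39] q7 -102.9 shift mm [-126.7  416.7  140.4] units [-6.34 20.84  7.02] turn -90.11
```

```bash
python3 -m jog '[[1,0,0,0,-0.154],[1,0,0,0,-0.154],[1,0,0,0,-0.154],[1,0,0,0,-0.154],[1,0,0,0,-0.154],[1,0,0,0,-0.154],[1,0,0,0,-0.154],[1,0,0,0,-0.154],[1,0,0,0,-0.154],[1,0,0,0,-0.154],[1,0,0,0,-0.154],[1,0,0,0,-0.154]]'
python3 -m jog '[[1,0,0,0,-0.154],[1,0,0,0,-0.154],[1,0,0,0,-0.154],[1,0,0,0,-0.154],[1,0,0,0,-0.154],[1,0,0,0,-0.154],[1,0,0,0,-0.154],[1,0,0,0,-0.154],[1,0,0,0,-0.154],[1,0,0,0,-0.154],[1,0,0,0,-0.154],[1,0,0,0,-0.154]]'
python3 -m jog '[[1,0,0,0,-0.154],[1,0,0,0,-0.154],[1,0,0,0,0]]'
python3 -c "
from h import *
to(.4744,-.1562,.028,205.5)"
```

```text
time_s: 19.93
tool_pos: [0.4061, 0.2678, 0.1653]
tool_rot: [-180.0, -0.0, 108.9]
force: [-0.1, 0.2, 0.7]
grip_width: 0.0872
grasp_force: 0.0
time_s: 20.93
tool_pos: [0.4061, 0.2678, 0.1654]
tool_rot: [180.0, -0.0, -168.0]
force: [-0.8, -0.6, -0.3]
grip_width: 0.087
grasp_force: 0.0
time_s: 21.18
tool_pos: [0.4061, 0.2678, 0.1654]
tool_rot: [180.0, -0.0, -154.3]
force: [-0.9, 0.2, -0.2]
grip_width: 0.087
grasp_force: 0.0
t 21.18 pos [0.4061 0.2678 0.1654] rot [ 1.7997e+02 -1.0000e-02 -1.5426e+02] q7 75.2 shift mm [ 122.6 -411.6  137.2] units [  6.13 -20.58   6.86] turn 0.24
```

```bash
python3 -m jog '[[1,0.279,-0.935,0,0],[1,0.279,-0.935,0,0],[1,0.279,-0.935,0,0],[1,0.279,-0.935,0,0],[1,0.279,-0.935,0,0],[1,0.279,-0.935,0,0],[1,0.279,-0.935,0,0],[1,0.279,-0.935,0,0],[1,0.279,-0.935,0,0],[1,0.279,-0.935,0,0],[1,0.279,-0.935,0,0],[1,0.279,-0.935,0,0]]'
python3 -m jog '[[1,0.279,-0.935,0,0],[1,0.279,-0.935,0,0],[1,0.279,-0.935,0,0],[1,0.279,-0.935,0,0],[1,0.279,-0.935,0,0],[1,0.279,-0.935,0,0],[1,0.279,-0.935,0,0],[1,0.279,-0.935,0,0],[1,0.279,-0.935,0,0],[1,0.279,-0.935,0,0],[1,0,0,0,0],[1,0,0,0,0]]'
python3 - <<'E'
from h import *
to(.4744,-.1562,.028,205.5)
E
```

```text
time_s: 22.18
tool_pos: [0.4425, 0.0354, 0.1656]
tool_rot: [-180.0, -0.0, -154.6]
force: [0.2, 0.4, 0.4]
grip_width: 0.087
grasp_force: 0.0
time_s: 23.18
tool_pos: [0.4728, -0.1578, 0.1656]
tool_rot: [179.9, 0.0, -154.6]
force: [0.4, 1.1, -0.5]
grip_width: 0.0867
grasp_force: 0.0
t 23.18 pos [ 0.4728 -0.1578  0.1656] rot [ 1.7993e+02  2.0000e-02 -1.5458e+02] q7 128.8 shift mm [ -2.1   0.6 137.6] units [-0.1   0.03  6.88] turn -0.08
```

```bash
python3 -m jog '[[1,-0.1,0.03,0.86,0],[1,0,0,0.86,0],[1,0,0,0.86,0],[1,0,0,0.86,0],[1,0,0,0.86,0],[1,0,0,0.86,0],[1,0,0,0.86,0],[1,0,0,0.86,0],[1,0,0,0,0],[0,0,0,0,0],[0,0,0,0,0],[0,0,0,0,0]]' 12
python3 -m jog '[[0,0,0,0,0],[0,0,0,0,0],[0,0,0,0,0],[0,0,0,0,0],[0,0,0,0,0]]'
python3 - <<'E'
from h import *
to(*rk(-.118,-.10),.036,205.5)
E
```

```text
time_s: 24.18
tool_pos: [0.4754, -0.155, 0.0296]
tool_rot: [-179.9, 0.1, -154.4]
force: [0.3, -0.7, 0.5]
grip_width: 0.0741
grasp_force: 0.0
time_s: 24.6
tool_pos: [0.4746, -0.1552, 0.0287]
tool_rot: [-180.0, 0.0, -154.4]
force: [-1.0, -1.4, 0.9]
grip_width: 0.0474
grasp_force: 12.0
t 24.6 pos [ 0.4746 -0.1552  0.0287] rot [-1.7996e+02  2.0000e-02 -1.5443e+02] q7 120.8 shift mm [-100.4  219.2   -7.5] units [-5.02 10.96 -0.37] turn 0.07
```

```bash
python3 -m jog '[[0,0,0,-0.5,0],[0,0,0,-0.5,0],[0,-0.418,0.913,0,0],[0,-0.418,0.913,0,0],[0,-0.418,0.913,0,0],[0,-0.418,0.913,0,0],[0,-0.418,0.913,0,0],[0,-0.418,0.913,0,0],[0,-0.418,0.913,0,0],[0,-0.418,0.913,0,0],[0,-0.418,0.913,0,0],[0,-0.418,0.913,0,0]]'
python3 -m jog '[[0,-0.418,0.913,0,0],[0,-0.418,0.913,0,0],[0,0,0,0.3,0],[0,0,0,0.3,0],[0,0,0,0,0],[0,0,0,0,0]]'
python3 - <<'E'
from h import *
to(*rk(-.0775,-.10),.036,205.5)
E
```

```text
time_s: 25.6
tool_pos: [0.471, 0.0468, 0.0492]
tool_rot: [-179.9, 0.0, -154.4]
force: [0.6, -0.2, -1.7]
grip_width: 0.0477
grasp_force: 12.0
time_s: 26.1
tool_pos: [0.4698, 0.0849, 0.036]
tool_rot: [-180.0, -0.1, -154.5]
force: [0.3, -0.6, -2.3]
grip_width: 0.0474
grasp_force: 12.0
t 26.1 pos [0.4698 0.0849 0.036 ] rot [-1.800e+02 -8.000e-02 -1.545e+02] q7 92.1 shift mm [-41.6   0.6  -0.1] units [-2.08  0.03 -0.  ] turn -0.0
```

```bash
python3 -m jog '[[0,-0.3,0,0,0],[0,-0.3,0,0,0],[0,-0.3,0,0,0],[0,-0.3,0,0,0],[0,-0.3,0,0,0],[0,-0.3,0,0,0],[0,-0.28,0,0,0],[0,0,0,0,0],[0,0.3,0,-0.3,0],[0,0.5,0,-0.8,0],[0,0.5,0,-0.8,0],[0,0.5,0,-0.8,0]]' 12
python3 -m jog '[[0,0,0,-0.8,0.154],[0,0,0,-0.8,0.154],[0,0,0,-0.8,0.154],[0,0,0,-0.8,0.154],[0,0,0,-0.8,0.154],[0,0,0,-0.3,0.154],[0,0,0,0,0.154],[0,0,0,0,0.154],[0,0,0,0,0.154],[0,0,0,0,0.154],[0,0,0,0,0.154],[0,0,0,0,0.154]]' 20
python3 -m jog '[[0,0,0,0,0.154],[0,0,0,0,0.154],[0,0,0,0,0.154],[0,0,0,0,0.154],[0,0,0,0,0.154],[0,0,0,0,0.154],[0,0,0,0,0.154],[0,0,0,0,0.154],[0,0,0,0,0.154],[0,0,0,0,0.154],[0,0,0,0,0.154],[0,0,0,0,0.154]]'
python3 -m jog '[[0,0,0,0,0.154],[0,0,0,0,0.154],[0,0,0,0,0],[0,0,0,0,0]]'
python3 - <<'E'
from h import *
tilt()
to(*rk(-.064,-.0925),.117,25.5)
E
```

```text
time_s: 27.1
tool_pos: [0.4744, 0.0888, 0.0909]
tool_rot: [180.0, -0.0, -154.4]
force: [0.0, -0.7, -1.0]
grip_width: 0.0473
grasp_force: 12.0
time_s: 28.1
tool_pos: [0.4748, 0.0887, 0.1765]
tool_rot: [180.0, 0.1, 122.1]
force: [0.3, 0.1, -2.2]
grip_width: 0.0473
grasp_force: 20.0
time_s: 29.1
tool_pos: [0.4748, 0.0888, 0.1766]
tool_rot: [180.0, -0.0, 39.0]
force: [0.4, -0.0, -2.2]
grip_width: 0.0477
grasp_force: 20.0
time_s: 29.43
tool_pos: [0.4749, 0.0887, 0.1765]
tool_rot: [180.0, -0.0, 25.6]
force: [0.4, 0.1, -1.4]
grip_width: 0.0477
grasp_force: 20.0
tool z | x lo, hi, n, ymed
 [[-1.25e-02  9.40e-03  4.67e-02  6.30e+01 -1.63e-02]
 [-7.50e-03  8.40e-03  4.96e-02  6.60e+01 -1.76e-02]
 [-2.50e-03  1.26e-02  5.39e-02  6.20e+01 -1.72e-02]
 [ 2.50e-03  1.35e-02  5.53e-02  5.20e+01 -1.77e-02]
 [ 7.50e-03  1.61e-02  5.74e-02  6.20e+01 -1.83e-02]
 [ 1.25e-02  1.53e-02  5.31e-02  3.80e+01 -2.09e-02]
 [ 1.75e-02  2.17e-02  4.31e-02  1.50e+01 -2.17e-02]
 [ 2.25e-02  2.02e-02  3.80e-02  8.00e+00 -2.03e-02]]
t 29.48 pos [0.475  0.0886 0.1765] rot [ 1.7997e+02 -1.0000e-02  2.5600e+01] q7 -78.2 shift mm [48.8 -7.  59.5] units [ 2.44 -0.35  2.97] turn 0.1
```

```bash
python3 -m jog '[[0,0.6,-0.09,0,0],[0,0.62,-0.09,0,0],[0,0.61,-0.09,0,0],[0,0.61,-0.08,0,0],[0,0,0,0.6,0],[0,0,0,0.7,0],[0,0,0,0.7,0],[0,0,0,0.67,0],[0,0,0,0,0],[0,0,0,0,0]]'
python3 - <<'E'
from h import *
to(*rk(-.041,-.0925),.074,25.5)
E
```

```text
time_s: 30.32
tool_pos: [0.5153, 0.1153, 0.122]
tool_rot: [-180.0, 0.1, 25.4]
force: [-0.3, 0.8, -0.9]
grip_width: 0.0472
grasp_force: 20.0
t 30.32 pos [0.5153 0.1153 0.122 ] rot [-1.7996e+02  1.2000e-01  2.5440e+01] q7 -88.6 shift mm [24.  -0.2 47.9] units [ 1.2  -0.01  2.4 ] turn -0.06
```

```bash
python3 -m jog '[[0,0.1,0,0.2,0],[0,0.2,0,0.4,0],[0,0.2,0,0.4,0],[0,0.2,0,0.4,0],[0,0.2,0,0.4,0],[0,0.2,0,0.4,0],[0,0.1,0,0.2,0],[0,0,0,0,0],[0,0,0,0,0]]'
python3 - <<'E'
from h import *
to(*rk(-.041,-.0925),.074,25.5)
E
```

```text
time_s: 31.07
tool_pos: [0.5378, 0.1263, 0.0745]
tool_rot: [-180.0, 0.0, 25.4]
force: [-0.1, -0.2, -1.5]
grip_width: 0.0476
grasp_force: 20.0
t 31.07 pos [0.5378 0.1263 0.0745] rot [-1.7996e+02  4.0000e-02  2.5420e+01] q7 -93.4 shift mm [-1.1 -0.   0.5] units [-0.05 -0.    0.03] turn -0.08
```

```bash
python3 -m jog '[[0.8,0,0,0,0],[0.8,0,0,0,0],[0.8,0,0,0,0],[0.8,0,0,0,0],[0.8,0,0,0,0],[0.8,-0.3,0,-0.5,0],[0.8,-0.5,0,-0.8,0],[0.8,-0.5,0,-0.8,0],[0.8,-0.5,0,-0.8,0],[0.8,-0.5,0,-0.8,0],[0.8,-0.5,0,-0.5,0]]'
python3 - <<'E'
from h import *
seat(2,.076,"top"); seat(2,.076,"side"); seat(1,.092,"top")
pot("top",410,200,65,40)
to(.6038+.0045,-.278+.0025,.014,205.5)
E
```

```text
time_s: 31.98
tool_pos: [0.4877, 0.1022, 0.1606]
tool_rot: [179.9, -0.1, 25.4]
force: [0.3, 0.5, -0.4]
grip_width: 0.0696
grasp_force: 0.0
top 2 n 510 top pct [0.0761 0.0784 0.0794 0.0802] x [-0.0218  0.0202] y [-0.0247  0.0166]
   disc plane slope deg [-0.1  0.2] height at centre 0.0768 centroid ((-0.003249427070841193, -0.0009721220703795552), 0.024241944774985313) 337
side 2 n 391 top pct [0.051  0.0709 0.0759 0.0769] x [-0.016   0.0207] y [-0.0091  0.0228]
   disc plane slope deg [ -0.3 -11.8] height at centre 0.0719 centroid ((0.008059555664658546, 0.001741497777402401), 0.020449738949537277) 45Traceback (most recent call last):
  File "<stdin>", line 2, in <module>
  File "h.py", line 36, in seat
    top=q[q[:,2]>np.percentile(q[:,2],97)-.012]
                 ~~~~~~~~~~~~~^^^^^^^^^^^
    return _quantile_unchecked(
        a, q, axis, out, overwrite_input, method, keepdims, weights)
    return _ureduce(a,
                    func=_quantile_ureduce_func,
    ...<5 lines>...
                    overwrite_input=overwrite_input,
                    method=method)
    r = func(a, **kwargs)
    result = _quantile(arr,
                       quantiles=q,
    ...<2 lines>...
                       out=out,
                       weights=wgt)
    slices_having_nans = np.isnan(arr[-1, ...])
                                  ~~~^^^^^^^^^
IndexError: index -1 is out of bounds for axis 0 with size 0
```

```bash
python3 -m jog '[[1,0,0,0,-0.154],[1,0,0,0,-0.154],[1,0,0,0,-0.154],[1,0,0,0,-0.154],[1,0,0,0,-0.154],[1,0,0,0,-0.154],[1,0,0,0,-0.154],[1,0,0,0,-0.154],[1,0,0,0,-0.154],[1,0,0,0,-0.154],[1,0,0,0,-0.154],[1,0,0,0,-0.154]]'
python3 -m jog '[[1,0,0,0,-0.154],[1,0,0,0,-0.154],[1,0,0,0,-0.154],[1,0,0,0,-0.154],[1,0,0,0,-0.154],[1,0,0,0,-0.154],[1,0,0,0,-0.154],[1,0,0,0,-0.154],[1,0,0,0,-0.154],[1,0,0,0,-0.154],[1,0,0,0,-0.154],[1,0,0,0,-0.154]]'
python3 -m jog '[[1,0,0,0,-0.154],[1,0,0,0,-0.154],[1,0.133,-0.983,0,0],[1,0.133,-0.983,0,0],[1,0.133,-0.983,0,0],[1,0.133,-0.983,0,0],[1,0.133,-0.983,0,0],[1,0.133,-0.983,0,0],[1,0.133,-0.983,0,0],[1,0.133,-0.983,0,0],[1,0.133,-0.983,0,0],[1,0.133,-0.983,0,0]]'
python3 -m jog '[[1,0.133,-0.983,0,0],[1,0.133,-0.983,0,0],[1,0.133,-0.983,0,0],[1,0.133,-0.983,0,0],[1,0.133,-0.983,0,0],[1,0.133,-0.983,0,0],[1,0.133,-0.983,0,0],[1,0.133,-0.983,0,0],[1,0.133,-0.983,0,0],[1,0.133,-0.983,0,0],[1,0,0,0,0],[1,0,0,0,0]]'
python3 - <<'E'
from h import *
to(.6092,-.2754,.014,205.5)
E
```

```text
time_s: 33.13
tool_pos: [0.4874, 0.1023, 0.158]
tool_rot: [-180.0, -0.1, 108.9]
force: [-0.3, -0.1, 0.2]
grip_width: 0.0871
grasp_force: 0.0
time_s: 34.13
tool_pos: [0.4875, 0.1023, 0.1582]
tool_rot: [179.9, -0.0, -167.9]
force: [-1.0, 1.1, -0.3]
grip_width: 0.0868
grasp_force: 0.0
time_s: 35.13
tool_pos: [0.5489, -0.0886, 0.1587]
tool_rot: [180.0, -0.0, -154.4]
force: [-0.8, 1.0, 1.0]
grip_width: 0.0868
grasp_force: 0.0
time_s: 36.13
tool_pos: [0.6091, -0.2777, 0.1581]
tool_rot: [179.9, -0.0, -154.6]
force: [0.0, 0.5, 0.6]
grip_width: 0.0871
grasp_force: 0.0
t 36.13 pos [ 0.6091 -0.2777  0.1581] rot [ 1.7994e+02 -1.0000e-02 -1.5458e+02] q7 120.3 shift mm [ -1.1   1.9 144.1] units [-0.06  0.09  7.21] turn -0.08
```

```bash
python3 -m jog '[[1,-0.06,0.09,0.9,0],[1,0,0,0.9,0],[1,0,0,0.9,0],[1,0,0,0.9,0],[1,0,0,0.9,0],[1,0,0,0.9,0],[1,0,0,0.9,0],[1,0,0,0.9,0],[1,0,0,0,0],[0,0,0,0,0],[0,0,0,0,0],[0,0,0,0,0]]' 12
python3 -m jog '[[0,0,0,0,0],[0,0,0,0,0],[0,0,0,0,0],[0,0,0,0,0],[0,0,0,0,0]]'
python3 - <<'E'
from h import *
to(*rk(-.118,-.10),.022,205.5)
E
```

```text
time_s: 37.13
tool_pos: [0.6107, -0.2734, 0.0167]
tool_rot: [-179.9, 0.1, -154.4]
force: [0.2, -0.8, 0.4]
grip_width: 0.0742
grasp_force: 0.0
time_s: 37.55
tool_pos: [0.6098, -0.2739, 0.0154]
tool_rot: [-179.9, 0.0, -154.4]
force: [-0.6, -0.4, 1.5]
grip_width: 0.0475
grasp_force: 12.0
t 37.55 pos [ 0.6098 -0.2739  0.0154] rot [-1.7995e+02  1.0000e-02 -1.5444e+02] q7 116.2 shift mm [-29.7 384.7  -6.9] units [-1.48 19.23 -0.35] turn 0.06
```

```bash
python3 -m jog '[[0,0,0,-0.75,0],[0,0,0,-0.75,0],[0,0,0,-0.75,0],[0,0,0,-0.75,0],[0,-0.074,0.9615,0,0],[0,-0.074,0.9615,0,0],[0,-0.074,0.9615,0,0],[0,-0.074,0.9615,0,0],[0,-0.074,0.9615,0,0],[0,-0.074,0.9615,0,0],[0,-0.074,0.9615,0,0],[0,-0.074,0.9615,0,0]]'
python3 -m jog '[[0,-0.074,0.9615,0,0],[0,-0.074,0.9615,0,0],[0,-0.074,0.9615,0,0],[0,-0.074,0.9615,0,0],[0,-0.074,0.9615,0,0],[0,-0.074,0.9615,0,0],[0,-0.074,0.9615,0,0],[0,-0.074,0.9615,0,0],[0,-0.074,0.9615,0,0],[0,-0.074,0.9615,0,0],[0,-0.074,0.9615,0,0],[0,-0.074,0.9615,0,0]]'
python3 -m jog '[[0,0,0,0.63,0],[0,0,0,0.63,0],[0,0,0,0.63,0],[0,0,0,0.63,0],[0,0,0,0,0],[0,0,0,0,0]]'
python3 - <<'E'
from h import *
to(*rk(-.080,-.10),.024,205.5)
E
```

```text
time_s: 38.55
tool_pos: [0.554, -0.1287, 0.0765]
tool_rot: [-179.9, 0.0, -154.4]
force: [0.1, 1.0, -0.5]
grip_width: 0.0475
grasp_force: 12.0
time_s: 39.55
tool_pos: [0.4693, 0.0879, 0.0749]
tool_rot: [-180.0, -0.0, -154.4]
force: [0.1, -0.1, -0.8]
grip_width: 0.0477
grasp_force: 12.0
time_s: 40.05
tool_pos: [0.4693, 0.0871, 0.0243]
tool_rot: [179.9, -0.1, -154.4]
force: [0.2, 1.0, -0.5]
grip_width: 0.0476
grasp_force: 12.0
t 40.05 pos [0.4693 0.0871 0.0243] rot [ 1.7994e+02 -6.0000e-02 -1.5437e+02] q7 85.9 shift mm [-38.7  -1.6   0.3] units [-1.93 -0.08  0.01] turn 0.13
```

```bash
python3 -m jog '[[0,-0.28,0,0,0],[0,-0.28,0,0,0],[0,-0.28,0,0,0],[0,-0.28,0,0,0],[0,-0.28,0,0,0],[0,-0.28,0,0,0],[0,-0.25,0,0,0],[0,0,0,0,0],[0,0.3,0,-0.3,0],[0,0.5,0,-0.8,0],[0,0.5,0,-0.8,0],[0,0.5,0,-0.8,0]]' 12
python3 -m jog '[[0,0,0,-0.8,0.154],[0,0,0,-0.8,0.154],[0,0,0,-0.8,0.154],[0,0,0,-0.8,0.154],[0,0,0,-0.8,0.154],[0,0,0,-0.8,0.154],[0,0,0,0,0.154],[0,0,0,0,0.154],[0,0,0,0,0.154],[0,0,0,0,0.154],[0,0,0,0,0.154],[0,0,0,0,0.154]]' 20
python3 -m jog '[[0,0,0,0,0.154],[0,0,0,0,0.154],[0,0,0,0,0.154],[0,0,0,0,0.154],[0,0,0,0,0.154],[0,0,0,0,0.154],[0,0,0,0,0.154],[0,0,0,0,0.154],[0,0,0,0,0.154],[0,0,0,0,0.154],[0,0,0,0,0.154],[0,0,0,0,0.154]]'
python3 -m jog '[[0,0,0,0,0.154],[0,0,0,0,0.154],[0,0,0,0,0],[0,0,0,0,0]]'
python3 - <<'E'
from h import *
tilt(below=0)
to(*rk(-.064,-.0005),.117,25.5)
E
```

```text
time_s: 41.05
tool_pos: [0.4715, 0.0877, 0.0789]
tool_rot: [180.0, -0.0, -154.4]
force: [0.3, -1.0, -0.6]
grip_width: 0.0472
grasp_force: 12.0
time_s: 42.05
tool_pos: [0.472, 0.0876, 0.1745]
tool_rot: [-180.0, 0.1, 122.1]
force: [-0.2, 0.1, -1.7]
grip_width: 0.0471
grasp_force: 20.0
time_s: 43.05
tool_pos: [0.472, 0.0876, 0.1745]
tool_rot: [180.0, 0.0, 38.9]
force: [0.4, -0.2, -0.8]
grip_width: 0.0469
grasp_force: 20.0
time_s: 43.38
tool_pos: [0.4722, 0.0874, 0.1745]
tool_rot: [180.0, 0.0, 25.6]
force: [-1.2, 0.2, -1.2]
grip_width: 0.0471
grasp_force: 20.0
tool z | x lo, hi, n, ymed
 [[-1.25e-02  1.05e-02  5.13e-02  6.10e+01 -1.76e-02]
 [-7.50e-03  8.90e-03  5.35e-02  7.00e+01 -1.71e-02]
 [-2.50e-03  1.41e-02  5.33e-02  3.90e+01 -1.93e-02]
 [ 2.50e-03  1.58e-02  4.34e-02  2.10e+01 -2.14e-02]
 [ 7.50e-03  1.82e-02  3.65e-02  9.00e+00 -2.15e-02]]
t 43.43 pos [0.4722 0.0874 0.1745] rot [1.7996e+02 1.0000e-02 2.5600e+01] q7 -78.1 shift mm [ 52.  -98.9  57.5] units [ 2.6  -4.94  2.87] turn 0.1
```

```bash
python3 -m jog '[[0,0.43,-0.82,0,0],[0,0.43,-0.82,0,0],[0,0.43,-0.82,0,0],[0,0.43,-0.82,0,0],[0,0.43,-0.82,0,0],[0,0.43,-0.82,0,0],[0,0,0,0.75,0],[0,0,0,0.75,0],[0,0,0,0.75,0],[0,0,0,0.72,0],[0,0,0,0,0],[0,0,0,0,0]]'
python3 - <<'E'
from h import *
to(*rk(-.041,-.0005),.0655,25.5)
E
```

```text
time_s: 44.43
tool_pos: [0.4763, 0.1983, 0.1148]
tool_rot: [-180.0, 0.1, 25.5]
force: [-0.5, 1.0, -1.2]
grip_width: 0.0468
grasp_force: 20.0
t 44.43 pos [0.4763 0.1983 0.1148] rot [-1.7996e+02  8.0000e-02  2.5510e+01] q7 -101.8 shift mm [23.5 -0.6 49.3] units [ 1.17 -0.03  2.46] turn 0.01
```

```bash
python3 -m jog '[[0,0.1,-0.02,0.2,0],[0,0.2,0,0.42,0],[0,0.2,0,0.42,0],[0,0.2,0,0.42,0],[0,0.2,0,0.42,0],[0,0.2,0,0.42,0],[0,0.06,0,0.16,0],[0,0,0,0,0],[0,0,0,0,0]]'
python3 - <<'E'
from h import *
to(*rk(-.041,-.0005),.0655,25.5)
E
```

```text
time_s: 45.18
tool_pos: [0.4975, 0.209, 0.0656]
tool_rot: [-180.0, 0.0, 25.4]
force: [0.2, -0.2, -0.8]
grip_width: 0.0469
grasp_force: 20.0
t 45.18 pos [0.4975 0.209  0.0656] rot [-1.7997e+02  4.0000e-02  2.5430e+01] q7 -107.1 shift mm [-0.3 -0.   0.1] units [-0.01 -0.    0.01] turn -0.07
```

```bash
python3 -m jog '[[0.7,0,0,0,0],[0.7,0,0,0,0],[0.7,0,0,0,0],[0.7,0,0,0,0],[0.7,0,0,0,0],[0.7,-0.3,0,-0.5,0],[0.7,-0.5,0,-0.8,0],[0.7,-0.5,0,-0.8,0],[0.7,-0.5,0,-0.8,0],[0.7,-0.5,0,-0.8,0],[0.7,-0.5,0,-0.8,0],[0.7,-0.5,0,-0.8,0]]'
python3 -m jog '[[0.7,0,0.8,-0.9,0],[0.7,0,0.9,-0.9,0],[0.7,0,0.9,-0.9,0],[0.7,0,0.9,-0.9,0],[0.7,0,0.9,0,0],[0.7,0,0.9,0,0],[0.7,0,0.9,0,0],[0.7,0,0.9,0,0],[0.7,0,0.9,0,0],[0.7,0,0.9,0,0],[0.7,0,0,0,0],[0.7,0,0,0,0]]'
python3 - <<'E'
from h import *
print(env.get_obs()["tool_pos"])
for k,h in((3,.06),(2,.076),(1,.092)):
  for n in("top","side"):
    try: seat(k,h,n)
    except IndexError: print(k,n,"hidden")
E
```

```text
time_s: 46.18
tool_pos: [0.4375, 0.1806, 0.1724]
tool_rot: [-180.0, 0.0, 25.4]
force: [0.1, -1.1, 1.4]
grip_width: 0.0608
grasp_force: 0.0
time_s: 47.18
tool_pos: [0.5146, 0.0185, 0.2432]
tool_rot: [-179.9, 0.0, 25.3]
force: [0.3, 0.0, 0.3]
grip_width: 0.0609
grasp_force: 0.0
[0.5146338  0.01851063 0.24323643]
top 3 n 496 top pct [0.0602 0.0625 0.0635 0.0641] x [-0.0235  0.0202] y [-0.0242  0.0199]
   disc plane slope deg [0.2 0.1] height at centre 0.0607 centroid ((-0.0026519540697336197, -0.0007968551944941282), 0.024198250845074654) 363
side 3 n 324 top pct [0.0557 0.0608 0.0615 0.0617] x [-0.0059  0.0209] y [-0.0204  0.0224]
   disc plane slope deg [-3.1 -2.3] height at centre 0.06 centroid ((-0.0012038139393553138, 0.0003423057496547699), 0.024242203682661057) 160
top 2 n 1 top pct [0.0349 0.0349 0.0349 0.0349] x [0.019 0.019] y [-0.0093 -0.0093]
side 2 n 389 top pct [0.0508 0.0712 0.0759 0.077 ] x [-0.0166  0.0206] y [-0.0107  0.0228]
   disc plane slope deg [  6.9 -13.7] height at centre 0.0713 centroid ((0.007653281558305025, 0.002787693403661251), 0.019559763371944427) 42
top 1 n 726 top pct [0.0913 0.0942 0.0952 0.0957] x [-0.0235  0.0204] y [-0.0241  0.0197]
   disc plane slope deg [0.5 1.4] height at centre 0.0928 centroid ((-0.002790093421936035, -0.0005585477920249104), 0.024333400651812553) 414
side 1 n 981 top pct [0.069  0.0922 0.0929 0.0933] x [-0.0207  0.0208] y [-0.013   0.0233]
   disc plane slope deg [-1.  -1.1] height at centre 0.0918 centroid ((-0.003052419051527977, -0.00044561579125002027), 0.025804512202739716) 243
```

All three pots read as seated at the right heights, centred within 4 mm, along the pocket axes. Handing in.

```bash
python3 -c "
from h import *
print(env.sign_off())"
```

```text
the job is handed in; nothing more can be done
None
```

The tall, middle and short pots were set in order into the one-, two- and three-stud pockets and let go; camera measurements put each one seated, upright along its pocket's axis and within about 4 mm of centre, and the job was handed in at about 48 s with no verdict returned.

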